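Check three spring mounts and tag the soft one

TASK

The three spring mounts in the checking rack look alike, but one was made with too soft a spring. Working along the row from left to right (as the robot sees it), gently press each rubber pad about half-way down with the fingertips and let it spring back, to feel which is the softest; then mark that mount for replacement by pushing the tag in front of it down flat, and leave the other two tags standing. Pick nothing up: the mounts stay in their seats and the loose things around the rack stay where they are.

Things in the scene. Friction and masses are not known exactly. Their poses are not given: they have to be found in the camera images.
- rack: checking rack, an aluminium plate 165 x 280 mm, 14 mm thick, screwed to the work surface. Origin: centre of its underside; its own +x points away from the robot, +y to the left along the row; it may stand turned by up to 0.25 rad. The seats lie 40 mm behind its centre line (+x), 95 mm apart; the tag hinges 28 mm in front of it (-x).
- seat_left (a point): centre of the floor of the left seat, a round recess 6 mm deep that holds a mount's foot; 8 mm above the work surface. Same axes as the rack.
- seat_middle (a point): centre of the floor of the middle seat, a round recess 6 mm deep that holds a mount's foot; 8 mm above the work surface. Same axes as the rack.
- seat_right (a point): centre of the floor of the right seat, a round recess 6 mm deep that holds a mount's foot; 8 mm above the work surface. Same axes as the rack.
- mount_a: spring mount (machine foot), loose, 0.33 to 0.52 kg, upright in one of the seats, drawn anew each time (the letter does not tell which); all three look alike. Steel foot 50 mm across, open coil 36 mm across, sprung steel cap with a flat black rubber pad 43 mm across. Origin: centre of the foot's underside, z up; the unloaded pad's top is 57 mm above it (65 mm above the work surface).
- mount_b: spring mount (machine foot), loose, 0.33 to 0.52 kg, upright in one of the seats, drawn anew each time (the letter does not tell which); all three look alike. Steel foot 50 mm across, open coil 36 mm across, sprung steel cap with a flat black rubber pad 43 mm across. Origin: centre of the foot's underside, z up; the unloaded pad's top is 57 mm above it (65 mm above the work surface).
- mount_c: spring mount (machine foot), loose, 0.33 to 0.52 kg, upright in one of the seats, drawn anew each time (the letter does not tell which); all three look alike. Steel foot 50 mm across, open coil 36 mm across, sprung steel cap with a flat black rubber pad 43 mm across. Origin: centre of the foot's underside, z up; the unloaded pad's top is 57 mm above it (65 mm above the work surface).
- pad_a (a point): centre of the top face of mount_a's rubber pad; it moves with the pad. The pad goes straight down up to 16 mm to its stop and springs back when let go. Stiffness unknown beforehand (between 300 and 1000 N/m, after about 1 N to start moving): pressed down by 8 mm, a mount in order pushes back with about 6 to 9 N, the soft one with about 3 N.
- pad_b (a point): centre of the top face of mount_b's rubber pad; it moves with the pad. The pad goes straight down up to 16 mm to its stop and springs back when let go. Stiffness unknown beforehand (between 300 and 1000 N/m, after about 1 N to start moving): pressed down by 8 mm, a mount in order pushes back with about 6 to 9 N, the soft one with about 3 N.
- pad_c (a point): centre of the top face of mount_c's rubber pad; it moves with the pad. The pad goes straight down up to 16 mm to its stop and springs back when let go. Stiffness unknown beforehand (between 300 and 1000 N/m, after about 1 N to start moving): pressed down by 8 mm, a mount in order pushes back with about 6 to 9 N, the soft one with about 3 N.
- left_tag_face (a point): point in the middle of the left tag's width, 34 mm from its hinge, half-way through the plate (its faces lie 1.5 mm either side). At the start the top edge is 25 to 35 mm in front of the hinge line, 58 to 66 mm above the work surface. It swings down when pushed on its rear (upper) face; pressed on the top edge it may jam. When flat, this point is about 22 mm above the work surface.
- middle_tag_face (a point): point in the middle of the middle tag's width, 34 mm from its hinge, half-way through the plate (its faces lie 1.5 mm either side). At the start the top edge is 25 to 35 mm in front of the hinge line, 58 to 66 mm above the work surface. It swings down when pushed on its rear (upper) face; pressed on the top edge it may jam. When flat, this point is about 22 mm above the work surface.
- right_tag_face (a point): point in the middle of the right tag's width, 34 mm from its hinge, half-way through the plate (its faces lie 1.5 mm either side). At the start the top edge is 25 to 35 mm in front of the hinge line, 58 to 66 mm above the work surface. It swings down when pushed on its rear (upper) face; pressed on the top edge it may jam. When flat, this point is about 22 mm above the work surface.
- tag_left (a joint): angle of the left tag, a plain 3 mm steel plate with a round top, 36 mm wide, 52 mm long, hinged at its lower edge (along the rack's y, 20 mm above the work surface) in front of the left seat. In rad from upright: starts leaning 0.5 to 0.75 to the front (towards the robot), swings farther to the front when pushed down, flat on its stop at 1.5. Stiff hinge (0.05 N m), stays where left.
- tag_middle (a joint): angle of the middle tag, a plain 3 mm steel plate with a round top, 36 mm wide, 52 mm long, hinged at its lower edge (along the rack's y, 20 mm above the work surface) in front of the middle seat. In rad from upright: starts leaning 0.5 to 0.75 to the front (towards the robot), swings farther to the front when pushed down, flat on its stop at 1.5. Stiff hinge (0.05 N m), stays where left.
- tag_right (a joint): angle of the right tag, a plain 3 mm steel plate with a round top, 36 mm wide, 52 mm long, hinged at its lower edge (along the rack's y, 20 mm above the work surface) in front of the right seat. In rad from upright: starts leaning 0.5 to 0.75 to the front (towards the robot), swings farther to the front when pushed down, flat on its stop at 1.5. Stiff hinge (0.05 N m), stays where left.
- collet_0: bystander: loose steel collet, 30 mm across, 32 mm high, standing beyond the left end of the rack. Origin: centre of its underside.
- sanding_block: bystander: loose cork sanding block, 52 x 92 x 32 mm, lying beyond the left end of the rack. Origin: centre of its underside.
- whetstone: bystander: loose grey whetstone, 33 x 68 x 27 mm, lying beyond the right end of the rack. Origin: centre of its underside.

How it is judged:
By the outcome, as a careful person would: the job done as asked, in the order asked, and still so for the second after the job is handed in, with the robot touching nothing.
It also fails if it takes over 45 s, if anything falls off the work surface, if the arm or the gripper's body presses on something with over 40 N, if the wrist force passes 120 N, or if a joint passes its speed limit or range.

ROBOT

A 6-joint arm with a two-finger parallel gripper is mounted at the origin on a cart in front of the work surface, level with it; the furniture and walls round the work are solid. World frame = base frame: x ahead of the robot, y to its left, z up, the work surface at z = 0. Lengths are in m, angles in rad, forces in N, time in s.
With the tool pointing down it reaches from about 0.375 to 0.9 m from the base axis. Payload 3.1 kg.
Tool frame: the origin (TCP) lies at the very end of the fingers, on their centre line; the grasp point (between the pads) lies 19 mm behind it; z points along the fingers, y is the direction in which the jaws open and shut (so a half turn about z gives the same grasp; the last joint's range is limited). The gripper opens to 85 mm and grips with 20 to 120 N. Pads are 22 mm wide; open, the fingers measure 114 mm over their backs; the gripper's body (76 mm by 85 mm) begins 54 mm behind the grasp point. The pads swing forward as they close: fully open they stand 13 mm farther back than shut.
Start: joints at [-0.178, 0.527, 1.433, -0, 1.181, -0.178], TCP at [0.625, 0, 0.231] pointing down, gripper open.
Joint ranges: [-3.08, 3.08], [-0.75, 2.2], [0.22, 2.44], [-1.43, 4.57], [0, 2.65], [-2.85, 2.85]. Speed limits (rad/s): [2.79, 2.79, 3.14, 3.14, 3.14, 3.14].

INTERFACE

Orientations are given as a unit quaternion [x, y, z, w].
In Python, from bench import get_obs, optics, job gives the robot as it stands. The module is installed in compiled form; this text tells all that it offers.
- The arm moves only by the tool servo_tool, never from a script. Its argument "motion" is a list of rows, each an object of numbers: "grip": the finger opening in mm, from 0 to 85.4; "dx", "dy", "dz": the shift along the tool's x, y, z in mm; "ax", "ay", "az": the turn, a rotation vector about the tool's x, y, z in degrees. A call has 1 to 5 rows; each row shifts and turns the commanded pose from where the row before left it, along the tool's axes as they then stand; what a row does not reach is not made up. A row lasts 1/8 s, in which the tool goes at most 62.5 mm and 10.7 degrees, less where a joint would pass 70% of its speed; a pose out of reach is approached as far as the arm can. A call is refused whole if a number of a shift passes 62.5 or a number of a turn 10.7, either way. A call with a gripper value outside its range is refused whole. The fingers move at their own pace and stop on an object; "newtons" is the grip in N (left out, the last holds). Time passes only in rows, so rows that do not move let the fingers close. It gives the time, the measured TCP pose, the force and the opening at its end, in the units of the state.
- get_obs(): the state, without advancing time (a new reading comes with each control period).
- optics.get_image(name): name is "scene" or "side" or "wrist"; returns a dict with "img" (420x560x3 uint8, red, green, blue), "z_map" (420x560 float32, m along the optical axis (not along the pixel's ray), 0 where there is no reading), "fx", "fy", "cx", "cy" (pixels), "dist_coeffs" ([k1, k2, p1, p2, k3] as OpenCV has them; the pictures are not rectified), "world_to_cam" (4x4, takes a point from world to camera coordinates). Camera axes: x right, y up, looking along -z (the intrinsics and any distortion apply to the point x, -y, -z); pixel columns grow to the right and rows downward; lengths in m; the calibration is good to about 2 mm. A picture is of the moment at which its call begins.
- job.finish_job(): hands the job in, once; it reports no verdict.
Trained networks look in a picture, given as the dict that the camera call returned (one of the last four; its "shot" number tells which), for a name from the list of things; names that differ only in an ending like _2 or _b are one class to them, and where a whole thing is asked for, a point or a joint stands for the part that bears it (a point fixed in the world has none). Each returns a list of dicts, best first, with "confidence" (0 to 1); they miss things now and then, are a little off and sometimes report something else, mostly with a low value. They report only what shows in the picture. A call takes as long as a camera call.
- optics.boxes_of(picture, thing): "rect" ([left, top, width, height] in pixels, round what is visible of it).
- optics.landmark_of(picture, thing): "xy" ([column, row] in pixels: a listed point, or the origin of a listed thing).
The state is a dict: "clock": time; "joint_pos": joint angles; "qd": joint speeds; "joint_torque": joint torques, N m; "tcp_pos": TCP position; "orientation": TCP orientation; "contact_force": force on the tool from outside, world axes, zero at the start; "torque": the same for the moment, N m; "width": finger opening in m.
Only numpy, scipy, OpenCV 4.12 (cv2) and the standard library are available. Lean on these libraries where they do the work, as an engineer would, in place of code of your own. Each camera call takes 0.05 s, during which the arm holds its last target. There are 200 camera calls.

## Working session

There is one attempt and no reset: what is moved stays moved. The work goes in short steps, Python scripts to look and compute and a tool call to move; the robot and the scene stay as the last step left them, time stands still between calls to the robot, and variables do not carry over. Pictures are saved under pics/ and viewed, about 8 in all and at most 12, crops included, and the job is handed in when it is done.

Besides the shell and the picture viewer there is one more tool, called as name([rows], argument=value, ...), one row to a line, values as JSON. servo_tool: Moves the arm, as the interface text tells. Its arguments: {"type":"object","properties":{"motion":{"type":"array","items":{"type":"object","properties":{"grip":{"type":"number"},"dx":{"type":"number"},"dy":{"type":"number"},"dz":{"type":"number"},"ax":{"type":"number"},"ay":{"type":"number"},"az":{"type":"number"}}}},"newtons":{"type":"number"}},"required":["motion"]}

```bash
mkdir -p pics; cat > h.py <<'E'
import numpy as np, cv2
from bench import get_obs, optics, job
def K(p): return np.array([[p['fx'],0,p['cx']],[0,p['fy'],p['cy']],[0,0,1.]]), np.array(p['dist_coeffs'],float)
def ray(p,xy):
    k,d=K(p); u=cv2.undistortPoints(np.array([[xy]],float),k,d)[0,0]
    T=np.linalg.inv(p['world_to_cam']); return T[:3,3], T[:3,:3]@np.array([u[0],-u[1],-1.])
def at_z(p,xy,z):
    o,r=ray(p,xy); return o+r*(z-o[2])/r[2]
def depth_pt(p,xy):
    o,r=ray(p,xy); c,w=int(round(xy[0])),int(round(xy[1])); z=p['z_map'][max(w-1,0):w+2,max(c-1,0):c+2]; z=z[z>0]
    return o+r*np.median(z) if len(z) else None
def tri(obs):
    A=np.zeros((3,3));b=np.zeros(3)
    for o,r in obs:
        r=r/np.linalg.norm(r);P=np.eye(3)-np.outer(r,r);A+=P;b+=P@o
    return np.linalg.solve(A,b)
def save(p,n): cv2.imwrite('pics/'+n,p['img'][:,:,::-1])
E
python3 - <<'E'
from h import *
np.set_printoptions(precision=4,suppress=True)
s=get_obs(); print(s)
P={n:optics.get_image(n) for n in('scene','side','wrist')}
cv2.imwrite('pics/a.png',np.hstack([cv2.resize(P[n]['img'],(400,300)) for n in('scene','wrist')])[:,:,::-1])
save(P['scene'],'scene.png')
for n,p in P.items():
  for t in('rack','seat_left','seat_middle','seat_right','pad_a','left_tag_face','middle_tag_face','right_tag_face'):
    for d in optics.landmark_of(p,t)[:3]:
      q=depth_pt(p,d['xy']); print(n,t,np.round(d['xy'],1),round(d['confidence'],2),q)
E
```

```text
{'clock': 0.0, 'joint_pos': array([-0.1785,  0.5285,  1.4339, -0.    ,  1.1814, -0.1785]), 'qd': array([-0.0017, -0.0008,  0.0001,  0.0014, -0.0007, -0.    ]), 'joint_torque': array([  0.0003, -44.2344, -17.8025,  -0.0002,   0.0084,   0.    ]), 'tcp_pos': array([0.6243, 0.0002, 0.2303]), 'orientation': array([ 0.7071,  0.7071, -0.0006, -0.0009]), 'contact_force': array([ 0.0072, -0.0359,  0.0867]), 'torque': array([ 0.0058,  0.0179, -0.0275]), 'width': 0.08538132367104836}
scene rack [315.  231.8] 0.66 [0.5256 0.0495 0.0133]
scene seat_left [270.6 245.4] 0.82 [0.575  0.1395 0.0128]
scene seat_middle [297.3 223.8] 0.75 [0.5709 0.0412 0.016 ]
scene seat_right [323.9 205.3] 0.82 [ 0.5594 -0.0596  0.0193]
scene pad_a [272.6 214. ] 0.8 [0.587  0.1112 0.0649]
scene pad_a [297.1 200.6] 0.62 [0.5753 0.0348 0.0652]
scene left_tag_face [314.  240.7] 0.66 [0.5101 0.084  0.0141]
scene right_tag_face [272.4 213.8] 0.65 [0.5884 0.1096 0.0643]
side rack [299.1 227.6] 0.68 [0.5337 0.0391 0.014 ]
side rack [264.7 245.2] 0.48 [0.5753 0.1375 0.016 ]
side seat_left [263.1 242.7] 0.64 [0.58   0.1348 0.01
[... 612 characters left out ...]
334.1 194.1] 0.68 [ 0.5    -0.1277  0.0261]
side middle_tag_face [322.1 216.9] 0.39 [ 0.5005 -0.0278  0.0137]
side right_tag_face [337.3 197.7] 0.41 [ 0.4764 -0.0608  0.0526]
wrist rack [201.4 153.6] 0.65 [0.5389 0.0263 0.015 ]
wrist rack [235.7 156.8] 0.31 [0.5832 0.0301 0.0664]
wrist pad_a [224.7 254.4] 0.87 [ 0.568  -0.0699  0.0663]
wrist pad_a [226.6  56.2] 0.67 [0.5783 0.1176 0.0659]
wrist pad_a [224.7 162.5] 0.64 [0.5727 0.0248 0.0665]
wrist left_tag_face [134.5  53.5] 0.73 [0.4907 0.1235 0.0494]
wrist middle_tag_face [142.9 160.1] 0.82 [0.4887 0.0251 0.0515]
wrist right_tag_face [146.7 243.7] 0.68 [ 0.48   -0.0665  0.0474]
wrist right_tag_face [202.7 151.1] 0.54 [0.5404 0.029  0.0148]
```

View pics/a.png

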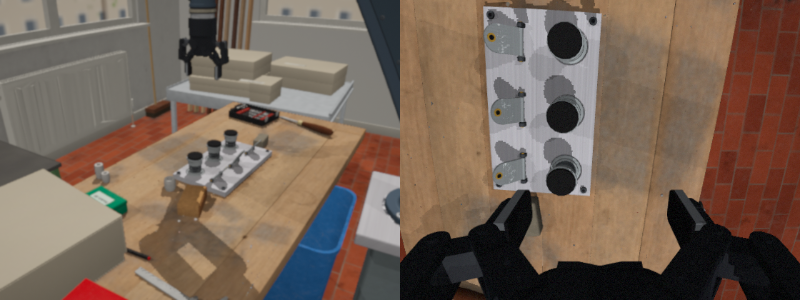

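The wrist view shows the pads at about (566,40), (562,115) and (560,180) in the composite, with the tags to their left. The top of that image is the robot's left. Next I'll refine the pad centres and tag geometry from the wrist depth while the fingers close.

servo_tool([
  {"grip":0,"dx":15,"az":3,"dy":-20},
  {"grip":0,"dx":15,"dy":-20},
  {"grip":0},
  {"grip":0},
  {"grip":0},
], newtons=20)

```text
invalid input
```

```bash
cat > m.py <<'E'
from h import *
np.set_printoptions(precision=4,suppress=True)
s=get_obs(); print(s['clock'],s['tcp_pos'],s['orientation'],s['contact_force'],s['width'])
p=optics.get_image('wrist'); 
import time; save(p,'w%d.png'%(time.time()%10000))
k,d=K(p); H,W=p['z_map'].shape
g=np.stack(np.meshgrid(np.arange(W),np.arange(H)),-1).reshape(-1,1,2).astype(float)
u=cv2.undistortPoints(g,k,d)[:,0]; z=p['z_map'].reshape(-1)
T=np.linalg.inv(p['world_to_cam'])
X=(T[:3,:3]@np.stack([u[:,0]*z,-u[:,1]*z,-z])).T+T[:3,3]
I=p['img'].reshape(-1,3).max(1); ok=(z>0)&(X[:,0]>.4)&(X[:,0]<.7)&(abs(X[:,1])<.25)
pad=(ok&(abs(X[:,2]-.0655)<.006)&(X[:,0]>.535)&(I<70)).reshape(H,W).astype(np.uint8)
n,L,st,_=cv2.connectedComponentsWithStats(pad)
for i in range(1,n):
  if st[i,4]>150:
    m=(L==i).ravel(); q=X[m]; print('pad',st[i,4],(q.min(0)+q.max(0))/2,q.mean(0),np.ptp(q,0))
    (c,r)=cv2.minEnclosingCircle(g[m].astype(np.float32)); print('   circ',at_z(p,c,.065))
tg=(ok&(X[:,2]>.024)&(X[:,2]<.07)&(X[:,0]<.525)).reshape(H,W).astype(np.uint8)
n,L,st,_=cv2.connectedComponentsWithStats(tg)
for i in range(1,n):
  if st[i,4]>100:
    q=X[(L==i).ravel()]; c=q.mean(0); v=np.linalg.svd(q-c,full_matrices=False)[2][2]; v*=np.sign(v[2])
    print('tag',st[i,4],c,'normal',v,'lo',q.min(0),'hi',q.max(0))
for t in('left_tag_face','middle_tag_face','right_tag_face'):
  for dd in optics.landmark_of(p,t)[:1]: print(t,dd['confidence'],depth_pt(p,dd['xy']))
E
python3 m.py; ls -t pics|head -1
```

```text
1.35 [0.625  0.     0.2313] [ 0.7071  0.7071 -0.     -0.    ] [0.4372 0.7244 0.7236] 0.08546347745875256
pad 1948 [0.5814 0.118  0.0642] [0.5815 0.1175 0.0657] [0.0413 0.042  0.0093]
   circ [0.5818 0.1177 0.065 ]
pad 1538 [0.5743 0.0233 0.0638] [0.5747 0.0238 0.0658] [0.0421 0.0413 0.0083]
   circ [0.5744 0.0239 0.065 ]
pad 1207 [ 0.5678 -0.0712  0.0636] [ 0.5681 -0.0701  0.0656] [0.0417 0.0408 0.0083]
   circ [ 0.5681 -0.0699  0.065 ]
tag 1990 [0.4973 0.1231 0.0419] normal [ 0.7522 -0.0466  0.6573] lo [0.4786 0.0977 0.024 ] hi [0.5174 0.1424 0.0626]
tag 1459 [0.4938 0.0292 0.0446] normal [ 0.8425 -0.0517  0.5363] lo [0.478  0.0097 0.024 ] hi [0.5104 0.0474 0.0666]
tag 1241 [ 0.4843 -0.0653  0.0426] normal [ 0.767  -0.0452  0.6401] lo [ 0.4661 -0.092   0.024 ] hi [ 0.5032 -0.047   0.0626]
tag 450 [ 0.5103 -0.1695  0.0273] normal [0.0656 0.0078 0.9978] lo [ 0.4928 -0.1936  0.024 ] hi [ 0.5189 -0.1256  0.0301]
left_tag_face 0.86 [0.4921 0.1259 0.0485]
middle_tag_face 0.66 [0.4896 0.0285 0.0507]
right_tag_face 0.93 [ 0.4791 -0.0665  0.0489]
w8328.png
```

servo_tool([
  {"grip":0,"dx":15,"dy":-10,"dz":0,"ax":0,"ay":0,"az":4},
  {"grip":0,"dx":15,"dy":-10,"dz":0,"ax":0,"ay":0,"az":0},
  {"grip":0,"dx":15,"dy":0,"dz":15,"ax":0,"ay":0,"az":0},
  {"grip":0,"dx":15,"dy":0,"dz":15,"ax":0,"ay":0,"az":0},
  {"grip":0,"dx":15,"dy":0,"dz":15,"ax":0,"ay":0,"az":0},
], newtons=20)

```text
clock: 2.17
tcp_pos: [0.6091, 0.0768, 0.1846]
orientation: [0.731, 0.682, -0.0, -0.0]
contact_force: [-0.2, -0.1, -0.5]
width: 0.0
```

servo_tool([
  {"grip":0,"dx":20,"dy":-15,"dz":30,"ax":0,"ay":0,"az":0},
  {"grip":0,"dx":19,"dy":-15,"dz":30,"ax":0,"ay":0,"az":0},
  {"grip":0,"dx":0,"dy":0,"dz":30,"ax":0,"ay":0,"az":0},
  {"grip":0,"dx":0,"dy":0,"dz":10,"ax":0,"ay":0,"az":0},
  {"grip":0,"dx":0,"dy":0,"dz":0,"ax":0,"ay":0,"az":0},
])

```text
clock: 2.8
tcp_pos: [0.5819, 0.1167, 0.0854]
orientation: [0.731, 0.682, -0.001, -0.0]
contact_force: [-0.9, -0.2, 0.1]
width: 0.0
```

```bash
python3 - <<'E'
from h import *
a=[optics.get_image(n) for n in('side','wrist')]
A=a[0]['img'][130:280,200:400]
cv2.imwrite('pics/b.png',np.hstack([cv2.resize(A,(400,300),interpolation=2),cv2.resize(a[1]['img'],(400,300))])[:,:,::-1])
E
```

```text
(no output)
```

View pics/b.png

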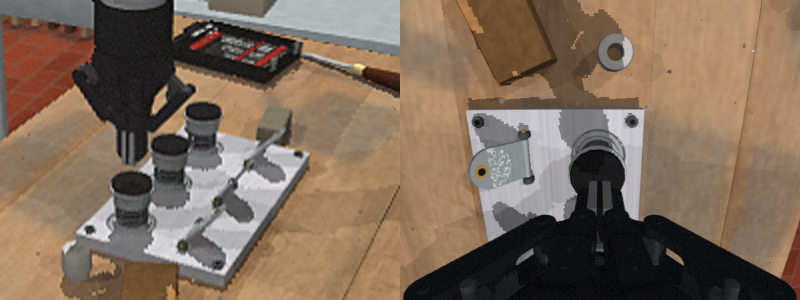

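The closed fingertips (left panel about (130,160)) are centred over the left pad at (132,182), and nothing else is near them. I'll descend to feel it.

servo_tool([
  {"grip":0,"dx":0,"dy":0,"dz":10,"ax":0,"ay":0,"az":0},
  {"grip":0,"dx":0,"dy":0,"dz":7,"ax":0,"ay":0,"az":0},
  {"grip":0,"dx":0,"dy":0,"dz":0,"ax":0,"ay":0,"az":0},
])

```text
clock: 3.28
tcp_pos: [0.5815, 0.1165, 0.0687]
orientation: [0.731, 0.682, -0.0, -0.0]
contact_force: [-0.3, -1.1, -0.5]
width: 0.0005
```

servo_tool([
  {"grip":0,"dx":0,"dy":0,"dz":2,"ax":0,"ay":0,"az":0},
  {"grip":0,"dx":0,"dy":0,"dz":2,"ax":0,"ay":0,"az":0},
  {"grip":0,"dx":0,"dy":0,"dz":0,"ax":0,"ay":0,"az":0},
])

```text
clock: 3.65
tcp_pos: [0.582, 0.1166, 0.0653]
orientation: [0.731, 0.682, 0.0, 0.0]
contact_force: [0.3, -0.7, -0.4]
width: 0.0002
```

servo_tool([
  {"grip":0,"dx":0,"dy":0,"dz":2,"ax":0,"ay":0,"az":0},
  {"grip":0,"dx":0,"dy":0,"dz":1,"ax":0,"ay":0,"az":0},
  {"grip":0,"dx":0,"dy":0,"dz":0,"ax":0,"ay":0,"az":0},
])

```text
clock: 4.03
tcp_pos: [0.5821, 0.1166, 0.0624]
orientation: [0.731, 0.682, 0.0, 0.0]
contact_force: [-0.4, 0.5, 2.2]
width: 0.0001
```

servo_tool([
  {"grip":0,"dx":0,"dy":0,"dz":2,"ax":0,"ay":0,"az":0},
  {"grip":0,"dx":0,"dy":0,"dz":2,"ax":0,"ay":0,"az":0},
  {"grip":0,"dx":0,"dy":0,"dz":1,"ax":0,"ay":0,"az":0},
  {"grip":0,"dx":0,"dy":0,"dz":0,"ax":0,"ay":0,"az":0},
  {"grip":0,"dx":0,"dy":0,"dz":0,"ax":0,"ay":0,"az":0},
])

```text
clock: 4.65
tcp_pos: [0.5821, 0.1166, 0.0574]
orientation: [0.731, 0.682, 0.0, 0.0]
contact_force: [-0.3, 0.7, 3.5]
width: 0.0001
```

```bash
python3 - <<'E'
from h import *
for i in range(4):
  s=get_obs(); print(s['clock'],s['tcp_pos'],s['contact_force']); optics.get_image('side')
E
```

```text
4.65 [0.58209056 0.11661155 0.05740274] [-0.30585477  0.67906769  3.48688031]
4.7 [0.5820993  0.11659897 0.05740507] [-0.86363042  0.30098246  2.63038907]
4.75 [0.5821269  0.1165929  0.05740491] [-0.38903299  0.28845363  2.13816053]
4.8 [0.58212694 0.11660681 0.05743151] [-0.53645497 -0.57723446  2.58220375]
```

The left pad gives about 2.7 N at 7.6 mm, which suggests it is the soft one. I'll release it and test the middle.

servo_tool([
  {"grip":0,"dx":0,"dy":0,"dz":-4,"ax":0,"ay":0,"az":0},
  {"grip":0,"dx":0,"dy":0,"dz":-6,"ax":0,"ay":0,"az":0},
  {"grip":0,"dx":0,"dy":0,"dz":-15,"ax":0,"ay":0,"az":0},
  {"grip":0,"dx":-30,"dy":-1,"dz":0,"ax":0,"ay":0,"az":0},
  {"grip":0,"dx":-35,"dy":0,"dz":0,"ax":0,"ay":0,"az":0},
])

```text
clock: 5.48
tcp_pos: [0.5764, 0.0517, 0.0833]
orientation: [0.731, 0.683, 0.0, 0.0]
contact_force: [-0.5, 0.1, 1.0]
width: -0.0001
```

servo_tool([
  {"grip":0,"dx":-28,"dy":0,"dz":0,"ax":0,"ay":0,"az":0},
  {"grip":0,"dx":0,"dy":0,"dz":8,"ax":0,"ay":0,"az":0},
  {"grip":0,"dx":0,"dy":0,"dz":6,"ax":0,"ay":0,"az":0},
  {"grip":0,"dx":0,"dy":0,"dz":0,"ax":0,"ay":0,"az":0},
])

```text
clock: 5.98
tcp_pos: [0.5738, 0.0249, 0.0677]
orientation: [0.731, 0.682, -0.001, -0.001]
contact_force: [0.1, 0.4, 0.4]
width: -0.0002
```

servo_tool([
  {"grip":0,"dx":0,"dy":0,"dz":2,"ax":0,"ay":0,"az":0},
  {"grip":0,"dx":0,"dy":0,"dz":2,"ax":0,"ay":0,"az":0},
  {"grip":0,"dx":0,"dy":0,"dz":2,"ax":0,"ay":0,"az":0},
  {"grip":0,"dx":0,"dy":0,"dz":0,"ax":0,"ay":0,"az":0},
])

```text
clock: 6.48
tcp_pos: [0.5746, 0.0243, 0.0625]
orientation: [0.731, 0.682, 0.0, -0.0]
contact_force: [0.4, 1.5, 2.6]
width: 0.0
```

servo_tool([
  {"grip":0,"dx":0,"dy":0,"dz":2,"ax":0,"ay":0,"az":0},
  {"grip":0,"dx":0,"dy":0,"dz":2,"ax":0,"ay":0,"az":0},
  {"grip":0,"dx":0,"dy":0,"dz":1.5,"ax":0,"ay":0,"az":0},
  {"grip":0,"dx":0,"dy":0,"dz":0,"ax":0,"ay":0,"az":0},
  {"grip":0,"dx":0,"dy":0,"dz":0,"ax":0,"ay":0,"az":0},
])

```text
clock: 7.1
tcp_pos: [0.5746, 0.0242, 0.0572]
orientation: [0.731, 0.682, 0.0, -0.0]
contact_force: [-0.2, 3.5, 6.0]
width: -0.0
```

```bash
python3 - <<'E'
from h import *
for i in range(4):
  s=get_obs(); print(s['clock'],s['tcp_pos'],s['contact_force']); optics.get_image('side')
E
```

```text
7.1 [0.57463471 0.02421481 0.0572414 ] [-0.18349127  3.51087567  5.98458802]
7.15 [0.57462563 0.02420403 0.05723115] [-1.04844014  4.15997055  6.15295137]
7.2 [0.57466037 0.02420197 0.05727927] [-1.17483782  3.83452515  5.64096156]
7.25 [0.57465359 0.02421775 0.0572595 ] [-0.07710166  4.26838197  6.47173785]
```

servo_tool([
  {"grip":0,"dx":0,"dy":0,"dz":-4,"ax":0,"ay":0,"az":0},
  {"grip":0,"dx":0,"dy":0,"dz":-6,"ax":0,"ay":0,"az":0},
  {"grip":0,"dx":0,"dy":0,"dz":-15,"ax":0,"ay":0,"az":0},
  {"grip":0,"dx":-30,"dy":0,"dz":0,"ax":0,"ay":0,"az":0},
  {"grip":0,"dx":-35,"dy":0,"dz":0,"ax":0,"ay":0,"az":0},
])

```text
clock: 7.92
tcp_pos: [0.5702, -0.0417, 0.0827]
orientation: [0.731, 0.683, 0.0, 0.001]
contact_force: [-0.4, -0.8, -0.5]
width: -0.0003
```

servo_tool([
  {"grip":0,"dx":-29,"dy":0,"dz":0,"ax":0,"ay":0,"az":0},
  {"grip":0,"dx":0,"dy":0,"dz":8,"ax":0,"ay":0,"az":0},
  {"grip":0,"dx":0,"dy":0,"dz":6,"ax":0,"ay":0,"az":0},
  {"grip":0,"dx":0,"dy":0,"dz":0,"ax":0,"ay":0,"az":0},
])

```text
clock: 8.43
tcp_pos: [0.5672, -0.0687, 0.0671]
orientation: [0.731, 0.682, -0.0, -0.001]
contact_force: [-1.0, 0.9, -0.2]
width: 0.0002
```

servo_tool([
  {"grip":0,"dx":0,"dy":0,"dz":2,"ax":0,"ay":0,"az":0},
  {"grip":0,"dx":0,"dy":0,"dz":2,"ax":0,"ay":0,"az":0},
  {"grip":0,"dx":0,"dy":0,"dz":2,"ax":0,"ay":0,"az":0},
  {"grip":0,"dx":0,"dy":0,"dz":0,"ax":0,"ay":0,"az":0},
])

```text
clock: 8.93
tcp_pos: [0.568, -0.0693, 0.062]
orientation: [0.731, 0.682, 0.0, -0.0]
contact_force: [-0.6, 3.1, 4.3]
width: -0.0001
```

servo_tool([
  {"grip":0,"dx":0,"dy":0,"dz":2,"ax":0,"ay":0,"az":0},
  {"grip":0,"dx":0,"dy":0,"dz":2,"ax":0,"ay":0,"az":0},
  {"grip":0,"dx":0,"dy":0,"dz":1,"ax":0,"ay":0,"az":0},
  {"grip":0,"dx":0,"dy":0,"dz":0,"ax":0,"ay":0,"az":0},
  {"grip":0,"dx":0,"dy":0,"dz":0,"ax":0,"ay":0,"az":0},
])

```text
clock: 9.55
tcp_pos: [0.5681, -0.0693, 0.0576]
orientation: [0.731, 0.682, 0.0, -0.0]
contact_force: [-0.6, 4.2, 7.9]
width: -0.0002
```

```bash
python3 - <<'E'
from h import *
for i in range(4):
  s=get_obs(); print(s['clock'],s['tcp_pos'],s['contact_force']); optics.get_image('side')
E
```

```text
9.55 [ 0.56809711 -0.06933428  0.05757755] [-0.59818696  4.19036258  7.85953575]
9.6 [ 0.56809716 -0.06932417  0.05757822] [-0.58555425  4.36378138  8.34193274]
9.65 [ 0.56809991 -0.06933039  0.0575866 ] [-0.71599095  3.82885801  8.43458308]
9.7 [ 0.56807777 -0.06931974  0.05759375] [-0.3481284   3.85258755  8.34530009]
```

servo_tool([
  {"grip":0,"dx":0,"dy":0,"dz":-4,"ax":0,"ay":0,"az":0},
  {"grip":0,"dx":0,"dy":0,"dz":-6,"ax":0,"ay":0,"az":0},
  {"grip":0,"dx":0,"dy":0,"dz":-20,"ax":0,"ay":0,"az":0},
  {"grip":0,"dx":0,"dy":0,"dz":-20,"ax":0,"ay":0,"az":0},
  {"grip":0,"dx":0,"dy":0,"dz":0,"ax":0,"ay":0,"az":0},
])

```text
clock: 10.38
tcp_pos: [0.569, -0.0709, 0.1078]
orientation: [0.731, 0.682, 0.0, 0.002]
contact_force: [0.1, 0.4, 0.1]
width: -0.0001
```

Forces at about 8 mm were 2.7 N left, 6.1 N middle and 8.3 N right, so the left mount is the soft one. Next I'll move behind the left tag, whose hinge is at about (0.514, 0.123).

servo_tool([
  {"grip":0,"dx":38,"dy":-14,"dz":0,"ax":0,"ay":0,"az":0},
  {"grip":0,"dx":38,"dy":-14,"dz":0,"ax":0,"ay":0,"az":0},
  {"grip":0,"dx":38,"dy":-14,"dz":0,"ax":0,"ay":0,"az":0},
  {"grip":0,"dx":38,"dy":-14,"dz":0,"ax":0,"ay":0,"az":0},
  {"grip":0,"dx":37,"dy":-13,"dz":0,"ax":0,"ay":0,"az":0},
])

```text
clock: 11.0
tcp_pos: [0.5113, 0.1242, 0.1057]
orientation: [0.731, 0.682, -0.001, -0.0]
contact_force: [0.5, 0.5, -0.3]
width: -0.0002
```

servo_tool([
  {"grip":0,"dx":0,"dy":0,"dz":0,"ax":0,"ay":0,"az":0},
  {"grip":0,"dx":0,"dy":0,"dz":20,"ax":0,"ay":0,"az":0},
  {"grip":0,"dx":0,"dy":0,"dz":15,"ax":0,"ay":0,"az":0},
  {"grip":0,"dx":0,"dy":0,"dz":0,"ax":0,"ay":0,"az":0},
])

```text
clock: 11.5
tcp_pos: [0.5114, 0.1226, 0.0702]
orientation: [0.732, 0.682, -0.001, -0.001]
contact_force: [-0.1, -0.5, 1.0]
width: 0.0001
```

```bash
python3 - <<'E'
from h import *
a=[optics.get_image(n) for n in('side','wrist')]
A=a[0]['img'][150:270,220:380]
cv2.imwrite('pics/c.png',np.hstack([cv2.resize(A,(400,300),interpolation=2),cv2.resize(a[1]['img'],(400,300))])[:,:,::-1])
s=get_obs();print(s['tcp_pos'],s['contact_force'])
E
```

```text
[0.51246    0.12286282 0.07151304] [ 0.60551242 -0.82002774  0.77166758]
```

View pics/c.png

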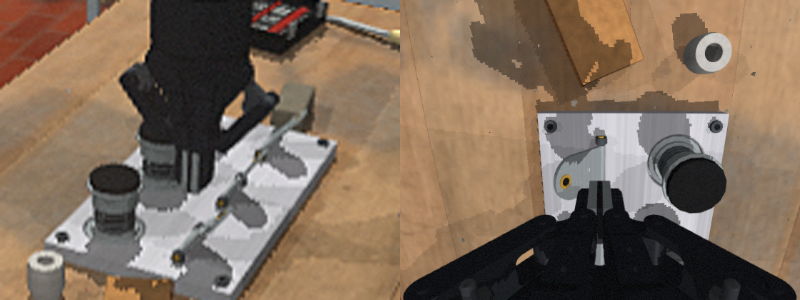

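The fingertips (left panel about (197,190)) hang at the left tag's hinge line, on its rear side. In the wrist view they line up with the tag at about (575,175). I'll push it forward and down now.

servo_tool([
  {"grip":0,"dx":0,"dy":2,"dz":8,"ax":0,"ay":0,"az":0},
  {"grip":0,"dx":0,"dy":0,"dz":8,"ax":0,"ay":0,"az":0},
  {"grip":0,"dx":0,"dy":0,"dz":0,"ax":0,"ay":0,"az":0},
])

```text
clock: 11.98
tcp_pos: [0.5138, 0.1233, 0.0552]
orientation: [0.731, 0.682, -0.001, -0.0]
contact_force: [-0.4, 0.6, 0.4]
width: 0.0002
```

servo_tool([
  {"grip":0,"dx":0,"dy":-5,"dz":3,"ax":0,"ay":0,"az":0},
  {"grip":0,"dx":0,"dy":-5,"dz":3,"ax":0,"ay":0,"az":0},
  {"grip":0,"dx":0,"dy":-5,"dz":3,"ax":0,"ay":0,"az":0},
  {"grip":0,"dx":0,"dy":0,"dz":0,"ax":0,"ay":0,"az":0},
])

```text
clock: 12.48
tcp_pos: [0.4987, 0.1244, 0.0467]
orientation: [0.731, 0.682, -0.0, -0.0]
contact_force: [1.3, 0.7, -0.0]
width: 0.0
```

servo_tool([
  {"grip":0,"dx":0,"dy":-4,"dz":4,"ax":0,"ay":0,"az":0},
  {"grip":0,"dx":0,"dy":-4,"dz":4,"ax":0,"ay":0,"az":0},
  {"grip":0,"dx":0,"dy":-2,"dz":4,"ax":0,"ay":0,"az":0},
  {"grip":0,"dx":0,"dy":0,"dz":0,"ax":0,"ay":0,"az":0},
])

```text
clock: 12.98
tcp_pos: [0.4887, 0.1251, 0.0344]
orientation: [0.731, 0.682, -0.001, -0.0]
contact_force: [-0.1, 1.4, -0.2]
width: 0.0003
```

servo_tool([
  {"grip":0,"dx":0,"dy":-3,"dz":4,"ax":0,"ay":0,"az":0},
  {"grip":0,"dx":0,"dy":-1,"dz":3,"ax":0,"ay":0,"az":0},
  {"grip":0,"dx":0,"dy":0,"dz":2,"ax":0,"ay":0,"az":0},
  {"grip":0,"dx":0,"dy":0,"dz":0,"ax":0,"ay":0,"az":0},
])

```text
clock: 13.48
tcp_pos: [0.4847, 0.1253, 0.0255]
orientation: [0.731, 0.682, -0.001, -0.001]
contact_force: [-1.1, 0.2, -0.4]
width: 0.0001
```

servo_tool([
  {"grip":0,"dx":0,"dy":0,"dz":1,"ax":0,"ay":0,"az":0},
  {"grip":0,"dx":0,"dy":0,"dz":0,"ax":0,"ay":0,"az":0},
])

```text
clock: 13.72
tcp_pos: [0.4848, 0.1254, 0.0247]
orientation: [0.731, 0.682, -0.0, -0.0]
contact_force: [-0.7, 0.5, -0.7]
width: 0.0001
```

servo_tool([
  {"grip":0,"dx":0,"dy":0,"dz":1,"ax":0,"ay":0,"az":0},
  {"grip":0,"dx":0,"dy":0,"dz":0,"ax":0,"ay":0,"az":0},
])

```text
clock: 13.98
tcp_pos: [0.4849, 0.1254, 0.0239]
orientation: [0.731, 0.682, -0.0, -0.0]
contact_force: [-0.9, -0.3, 1.9]
width: 0.0002
```

```bash
python3 - <<'E'
from h import *
a=[optics.get_image(n) for n in('side','wrist')]
A=a[0]['img'][150:270,220:380]
cv2.imwrite('pics/d.png',np.hstack([cv2.resize(A,(400,300),interpolation=2),cv2.resize(a[1]['img'],(400,300))])[:,:,::-1])
s=get_obs();print(s['tcp_pos'],s['contact_force'])
E
```

```text
[0.48489842 0.12536264 0.02387618] [-1.55939695 -0.12999489  2.25566144]
```

View pics/d.png

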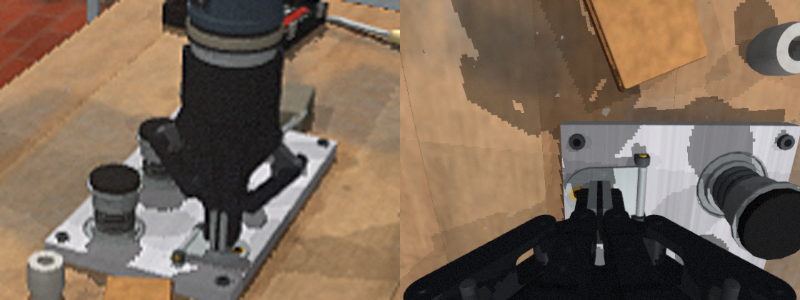

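The tag lies under the fingertips, flat or nearly so (left panel about (210,250)), with contact just starting at z = 23.9 mm. I'll press it firmly onto its stop.

servo_tool([
  {"grip":0,"dx":0,"dy":0,"dz":1,"ax":0,"ay":0,"az":0},
  {"grip":0,"dx":0,"dy":0,"dz":0,"ax":0,"ay":0,"az":0},
])

```text
clock: 14.32
tcp_pos: [0.4849, 0.1254, 0.0235]
orientation: [0.731, 0.682, -0.0, -0.0]
contact_force: [-2.4, 0.1, 9.2]
width: -0.0001
```

servo_tool([
  {"grip":0,"dx":0,"dy":0,"dz":-10,"ax":0,"ay":0,"az":0},
  {"grip":0,"dx":0,"dy":0,"dz":-40,"ax":0,"ay":0,"az":0},
  {"grip":0,"dx":0,"dy":0,"dz":-40,"ax":0,"ay":0,"az":0},
  {"grip":0,"dx":0,"dy":0,"dz":-40,"ax":0,"ay":0,"az":0},
  {"grip":0,"dx":0,"dy":0,"dz":-40,"ax":0,"ay":0,"az":0},
])

```text
clock: 14.95
tcp_pos: [0.4857, 0.1253, 0.1945]
orientation: [0.731, 0.682, 0.001, 0.0]
contact_force: [0.6, 0.4, -0.1]
width: -0.0004
```

servo_tool([
  {"grip":0,"dx":-30,"dy":30,"dz":-10,"ax":0,"ay":0,"az":0},
  {"grip":0,"dx":-40,"dy":40,"dz":0,"ax":0,"ay":0,"az":0},
  {"grip":0,"dx":-40,"dy":40,"dz":0,"ax":0,"ay":0,"az":0},
  {"grip":0,"dx":-10,"dy":10,"dz":0,"ax":0,"ay":0,"az":0},
  {"grip":0,"dx":0,"dy":0,"dz":0,"ax":0,"ay":0,"az":0},
])

```text
clock: 15.58
tcp_pos: [0.5967, -0.0032, 0.2025]
orientation: [0.732, 0.681, -0.0, -0.0]
contact_force: [0.5, -0.2, -0.2]
width: 0.0001
```

```bash
python3 m.py; f=$(ls -t pics|head -1); cp pics/$f pics/final.png
```

```text
15.575 [ 0.5967 -0.0032  0.2025] [ 0.7319  0.6814 -0.0001 -0.0004] [ 0.5125 -0.2    -0.1672] 9.1018874315837e-05
pad 2418 [0.5804 0.1175 0.064 ] [0.5812 0.1174 0.0657] [0.043  0.0421 0.0089]
   circ [0.5814 0.1177 0.065 ]
pad 1837 [0.574  0.0231 0.0642] [0.5746 0.0237 0.0658] [0.042  0.0413 0.0088]
   circ [0.5745 0.0239 0.065 ]
pad 779 [ 0.5654 -0.0699  0.0637] [ 0.5624 -0.0645  0.0655] [0.0369 0.0391 0.0082]
   circ [ 0.567  -0.0692  0.065 ]
tag 115 [0.5134 0.1229 0.0247] normal [ 0.0383 -0.0016  0.9993] lo [0.508  0.1049 0.024 ] hi [0.5174 0.1407 0.0261]
tag 1075 [0.4782 0.125  0.0252] normal [ 0.0502 -0.0041  0.9987] lo [0.4613 0.1063 0.024 ] hi [0.4995 0.1424 0.028 ]
tag 1707 [0.4937 0.0284 0.0447] normal [ 0.849  -0.0536  0.5257] lo [0.478  0.0019 0.024 ] hi [0.5097 0.0471 0.0666]
tag 1422 [ 0.4844 -0.0654  0.0424] normal [ 0.7817 -0.0405  0.6223] lo [ 0.4664 -0.0921  0.024 ] hi [ 0.503  -0.0468  0.064 ]
left_tag_face 0.5 [0.5848 0.1115 0.0655]
middle_tag_face 0.96 [0.4884 0.0306 0.0533]
right_tag_face 0.95 [ 0.4791 -0.0655  0.0503]
```

View pics/final.png

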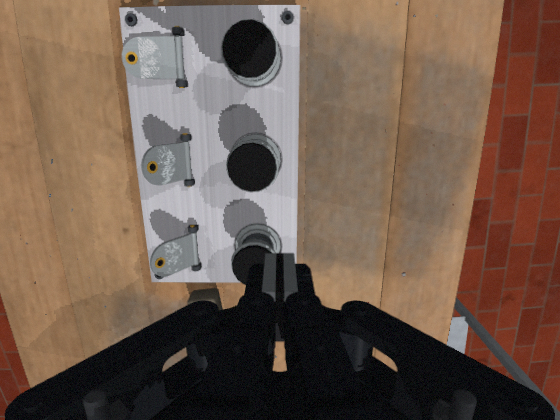

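The left tag at (150,58) is flat, with its normal about vertical. The middle tag (165,163) and right tag (175,250) stand as before, and all three pads are back at 65 mm in their seats. I'll hand the job in.

```bash
python3 -c "
from h import *
print(job.finish_job(), get_obs()['clock'])"
```

```text
the job is handed in; nothing more can be done
the job is handed in; nothing more can be done
```

The left mount is the soft one, so I pushed the left tag down flat and left the other two standing. The job is handed in at about 16 s on the robot's clock.

I pressed the pads left, middle, right with closed fingertips, each by about 7.5 mm:

| Pad | Force at about 7.5 mm |
|---|---|
| Left | about 2.7 N |
| Middle | about 6.1 N |
| Right | about 8.3 N |

I then pressed the left tag onto its stop; the force rose to 9 N at z = 23.5 mm, so it was firmly seated.

**Last checks:**
- **Tags:** the left tag's fitted normal is vertical to within 0.05 rad. The middle and right tags are unchanged.
- **Mounts:** all three pads are back at about 65 mm. The left and middle centres are within 1 mm of where they started. The right one was partly hidden by the gripper, so its position is less certain.
- **Robot:** it is clear and touching nothing.

**Disagreements and gaps:**
- A sideways force of about 4 N showed while I pressed the middle and right pads.
- After the tag was flat, the network's `left_tag_face` result (confidence 0.5) landed on the pad. I ignored it in favour of the depth fit.
- I did not measure the loose things again at the end; I stayed well clear of them throughout.

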